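# Stock check of a tilt-out cap dispenser

## Robot

A 6-joint arm with a two-finger parallel gripper is mounted at the origin on the work surface. World frame = base frame: x ahead of the robot, y to its left, z up, the work surface at z = 0. Lengths are in m, angles in degrees, forces in N, time in s.
With the tool pointing down it reaches from about 0.4 to 0.825 m from the base axis. Payload 7 kg.
Tool frame: the origin (TCP) lies midway between the tips of the shut fingers; the grasp point (between the pads) lies 19 mm behind it (grip_depth is the distance from the TCP to the grasp point, in m); z points along the fingers, y is the direction in which the jaws open and shut (so a half turn about z gives the same grasp; the last joint's range is limited). The gripper opens to 88 mm and grips with 3 to 60 N. Pads are 19 mm wide; open, the fingers measure 130 mm over their backs; the gripper's body (78 mm by 193 mm) begins 47 mm behind the grasp point.
Start: joints at [88.356, 20.546, 0.682, 0, -70.136, -16.507], TCP at [0.21, 0.641, 0.227] pointing down, gripper open.
Joint ranges: [-176.03, 176.03], [-82.01, 121.73], [-58.28, 71.71], [-173.87, 95.51], [-174.79, -0.11], [-173.66, 173.66]. Speed limits (degrees/s): [136.94, 136.94, 172.46, 180, 180, 180].

## Interface

Orientations are given as [roll, pitch, yaw] about the fixed x, y, z axes, in that order (R = Rz(yaw) Ry(pitch) Rx(roll)).
In Python, from plant import * gives the robot as it stands.
- The arm moves only by the shell command python3 -m inch 'ROWS'. ROWS is JSON, a list of rows, each an object of numbers: "ax", "ay", "az": the turn, a rotation vector about the tool's x, y, z in degrees; "dx", "dy", "dz": the shift along the tool's x, y, z in mm; "fingers": the finger opening in mm, from 0 to 87.6. In form: [{"ax": .., "ay": .., "az": .., "dx": .., "dy": .., "dz": .., "fingers": ..}, ...]. A call has 1 to 8 rows; each row is the pose to reach, as a shift and turn from the pose commanded when the call began, along the tool's axes at that moment; what a row does not reach only later rows make up. A row lasts 1/8 s, in which the tool goes at most 62.5 mm and 10.7 degrees, less where a joint would pass 70% of its speed; a pose out of reach is approached as far as the arm can. A call with a gripper value outside its range is refused whole. The fingers move at their own pace and stop on an object; the grip force is fixed at half the most. Time passes only in rows, so rows that repeat a pose let the fingers close. It gives the time, the measured TCP pose, the force and the opening at its end, in the units of the state.
- get_obs(): the state, without advancing time (a new reading comes with each control period).
- snapshot(name): name is "scene" or "top" or "wrist"; returns a dict with "image" (480x640x3 uint8, red, green, blue), "fx", "fy", "cx", "cy" (pixels), "k1" (the pictures are not rectified: a ray, as slopes to the right and down, at radius r is drawn at 1 + k1 r^2 times it, then the intrinsics apply), "rvec" (rotation vector, rad) and "tvec" (3), from world to camera coordinates, as OpenCV has them. Camera axes: x right, y down, z forward; pixel columns grow to the right and rows downward; lengths in m; the calibration is good to about 2 mm. A picture is of the moment at which its call begins. There is no depth.
- close_job(): hands the job in, once; it reports no verdict.
Trained networks look in the newest picture that a camera, given by its name, has taken for a name from the list of things; names that differ only in an ending like _2 or _b are one class to them, and where a whole thing is asked for, a point or a joint stands for the part that bears it (a point fixed in the world has none). Each returns a list of dicts, best first, with "score" (0 to 1); they miss things now and then, are a little off and sometimes report something else, mostly with a low value. They report only what shows in the picture. A call takes as long as a camera call.
- search_frame(target, camera): "bbox" ([centre column, centre row, width, height] in pixels, round what is visible of it).
- trace(target, camera): "mask" (480x640 bool, what is visible of it) and "bbox" ([centre column, centre row, width, height] in pixels, round what is visible of it).
- landmark_of(target, camera): "position" ([column, row] in pixels: a listed point, or the origin of a listed thing).
The state is a dict: "clock": time; "joint_pos": joint angles; "qvel": joint speeds; "tau": joint torques, N m; "tool_pos": TCP position; "orientation": TCP orientation; "force": force on the tool from outside, world axes, zero at the start; "moment": the same for the moment, N m; "opening": finger opening in m.
Only numpy, scipy, OpenCV 4.12 (cv2) and the standard library are available. Lean on these libraries where they do the work, as an engineer would, in place of code of your own. Each camera call takes 0.05 s, during which the arm holds its last target.

## Task

We are taking stock of the sample caps. Tip the wide dispenser bin forward all the way to its stop and leave it there a second so that the overhead camera can see what is left in it, then push it back until it clicks fully shut. Keep the two narrow bins shut and let go at the end.

Things in the scene. Friction and masses are not known exactly. Their poses are not given: they have to be found in the camera images.
- wide_handle (a point): centre of the wide bin's handle: level round bar, 10 mm thick, 60 long, 146 above table, 35 clear of the front panel (125 wide; narrow bins 75; panels 130 tall). Three white dispensers in any order on one plate, tops 146 high, facing the robot. Axes turn with the bin; shut: x level, bar to panel; y along bar; z up. Pivot line parallel to y, 46 mm along +x and 118 down
- wide_bin (a joint): tilt of the wide bin (rad): 0 shut, grows as its top tips out towards the robot, 0.5 at the stop, where the bar has come about 51 mm forward and dropped 37. A sprung catch (the click) holds it shut: about 5 N at the bar to overcome, either way, peaking near 0.06 rad; push on firmly to 0. Beyond it the pivot is stiff (1 N at the bar): the bin stays where left
- narrow_a_bin (a joint): tilt of one narrow bin in rad, 0 shut, 0.5 fully out; it starts shut and should stay so
- narrow_b_bin (a joint): tilt of the other narrow bin in rad, 0 shut, 0.5 fully out; it starts shut and should stay so

How it is judged (in metres and radians):
On the way:
1. the wide bin is tipped out to its stop (tilt over 0.4 rad) and stays there for half a second (value of joint wide_bin above 0.4 rad), for 0.5 s.
At the end, for the whole second after the job is handed in: the wide bin is shut again and clicked in (tilt under 0.045 rad) and at rest, and both narrow bins are shut (tilt under 0.045 rad) (value of joint each of wide_bin, narrow_a_bin, narrow_b_bin below 0.045 rad and velocity of joint wide_bin below 0.05 rad/s); the robot touches nothing.
It fails at once if a narrow bin is tipped out (tilt over 0.15 rad) (value of joint any of narrow_a_bin, narrow_b_bin above 0.15 rad).
It also fails if it takes over 37 s, if anything falls off the work surface, if the arm or the gripper's body presses on something with over 40 N, if the wrist force passes 120 N, or if a joint passes its speed limit or range.

## Working session

There is one attempt and no reset: what is moved stays moved. The work goes in short steps, Python scripts to look and compute and a shell command to move; the robot and the scene stay as the last step left them, time stands still between calls to the robot, and variables do not carry over. Pictures are saved under pics/ and viewed, and the job is handed in when it is done.

```bash
mkdir -p pics; ls
python3 - <<'E'
from plant import *
import cv2
o=get_obs();print(o)
for n in ["scene","top","wrist"]:
    s=snapshot(n);cv2.imwrite(f"pics/{n}0.png",s["image"][:,:,::-1])
    print(n,s["fx"],s["fy"],s["cx"],s["cy"],s["k1"],s["rvec"],s["tvec"])
    for t in ["wide_handle"]:
        print([(d["position"],d["score"]) for d in landmark_of(t,n)])
    print([(d["bbox"],d["score"]) for d in search_frame("wide_bin",n)])
E
```

```text
pics
{'clock': 0.0, 'joint_pos': array([ 8.83567219e+01,  2.05932240e+01,  6.35586822e-01, -1.94320939e-02,
       -7.01363816e+01, -1.65049528e+01]), 'qvel': array([-0.02901853,  0.00720733, -0.02920632, -0.00716823,  0.06463688,
       -0.01366277]), 'tau': array([ 7.31876244e-04, -5.82722676e+01,  2.93048984e+01,  6.99690118e+00,
        7.00510878e-03, -1.74358020e-04]), 'tool_pos': array([0.21014628, 0.64095472, 0.22561844]), 'orientation': array([ 1.79904665e+02, -9.19833535e-03, -1.81548410e+01]), 'force': array([-0.10417649, -0.26757289,  0.18565926]), 'moment': array([-0.01278578,  0.00094164, -0.01184878]), 'opening': 0.08762488888007978}
scene 533.4699473201457 533.4699473201457 323.9654965944407 237.43770811974798 -0.01708183493985801 [ 2.11839591  1.48236545 -0.46911736] [-0.24808234 -0.36324565  1.2943846 ]
[([410.4, 200.1], 0.91)]
[([418.6, 210.3, 78.1, 32.7], 0.78)]
top 451.06492961717134 451.06492961717134 321.65555973469407 245.32283835709998 -0.07033928976641217 [ 2.16185339 -2.19705287  0.15191067] [0.02217076 0.60269605 0.7229466 ]
[([193.6, 260.7], 0.84)]
[([199.1, 243.8, 97.8, 43.8], 0.9)]
wrist 336.3093136971274 336.3093136971274 317.94088943074246 243.06304758297148 -0.06323559651904198 [-1.7273113   2.38528044  0.35580687] [ 0.67452135 -0.03749342  0.39116036]
[]
[]
```

View pics/scene0.png

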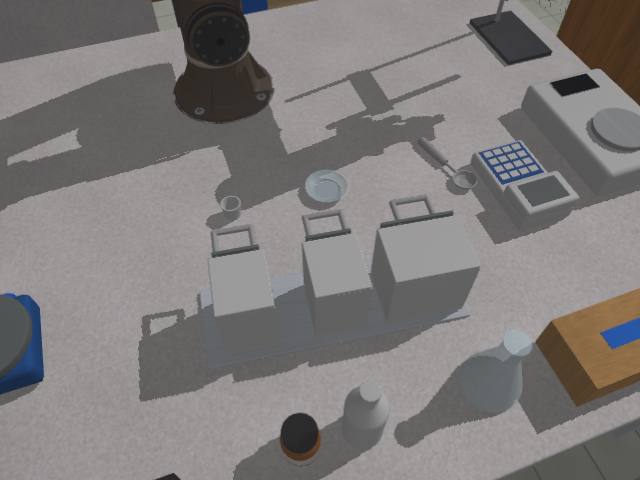

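View pics/top0.png

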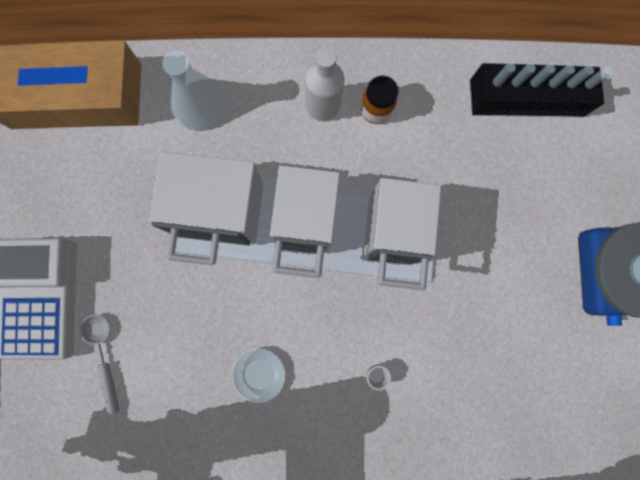

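The top view shows the wide bin leftmost, with its bar from about (172,258) to (217,262). The scene view shows it at right, with the bar near (410,198). The detections agree in both views, so I'll triangulate.

```bash
cat > h.py <<'E'
from plant import *
import numpy as np, cv2
from scipy.spatial.transform import Rotation as Ro
def ray(s,p):
    K=np.array([[s["fx"],0,s["cx"]],[0,s["fy"],s["cy"]],[0,0,1]])
    u=cv2.undistortPoints(np.array([[p]],float),K,np.array([s["k1"],0,0,0,0]))[0,0]
    R=cv2.Rodrigues(np.array(s["rvec"]))[0]
    return -R.T@s["tvec"], R.T@np.array([u[0],u[1],1])
def onz(s,p,z):
    c,d=ray(s,p); return c+d*(z-c[2])/d[2]
def proj(s,P):
    K=np.array([[s["fx"],0,s["cx"]],[0,s["fy"],s["cy"]],[0,0,1]])
    return cv2.projectPoints(np.atleast_2d(P).astype(float),np.array(s["rvec"]),np.array(s["tvec"]),K,np.array([s["k1"],0,0,0,0]))[0][:,0]
E
python3 - <<'E'
from h import *
t=snapshot("top"); 
m=trace("wide_handle","top"); print([(d["score"],d["bbox"],d["mask"].sum()) for d in m])
lt=landmark_of("wide_handle","top")
print(lt)
s=snapshot("scene"); ls=landmark_of("wide_handle","scene"); print(ls)
for S,l in((t,lt),(s,ls)):
    print(onz(S,l[0]["position"],.146))
c1,d1=ray(t,lt[0]["position"]);c2,d2=ray(s,ls[0]["position"])
A=np.stack([d1,-d2],1);k=np.linalg.lstsq(A,c2-c1,rcond=None)[0];print(c1+k[0]*d1,c2+k[1]*d2)
# lid top edges by eye
for nme,p in dict(fl=(152,225),fr=(247,238),bl=(161,154),br=(256,163),bl2=(172,259),br2=(217,262)).items(): print(nme,onz(t,p,.146))
cv2.imwrite("pics/topz.png",cv2.resize(t["image"][140:290,130:330,::-1],None,fx=4,fy=4,interpolation=cv2.INTER_CUBIC))
E
```

```text
[(0.65, [200.9, 244.2, 95.7, 44.9], np.int64(1826))]
[{'position': [192.8, 259.2], 'score': 0.77}]
[{'position': [412.0, 200.1], 'score': 0.89}]
[0.57351771 0.1985515  0.146     ]
[0.58036446 0.20842943 0.146     ]
[0.57411667 0.20040747 0.13872458] [0.57724903 0.21062169 0.14158811]
fl [0.62331093 0.25780168 0.146     ]
fr [0.60260398 0.12187687 0.146     ]
bl [0.72780118 0.24770461 0.146     ]
br [0.71208158 0.10911454 0.146     ]
bl2 [0.57421754 0.22811566 0.146     ]
br2 [0.56906171 0.16424598 0.146     ]
```

View pics/topz.png

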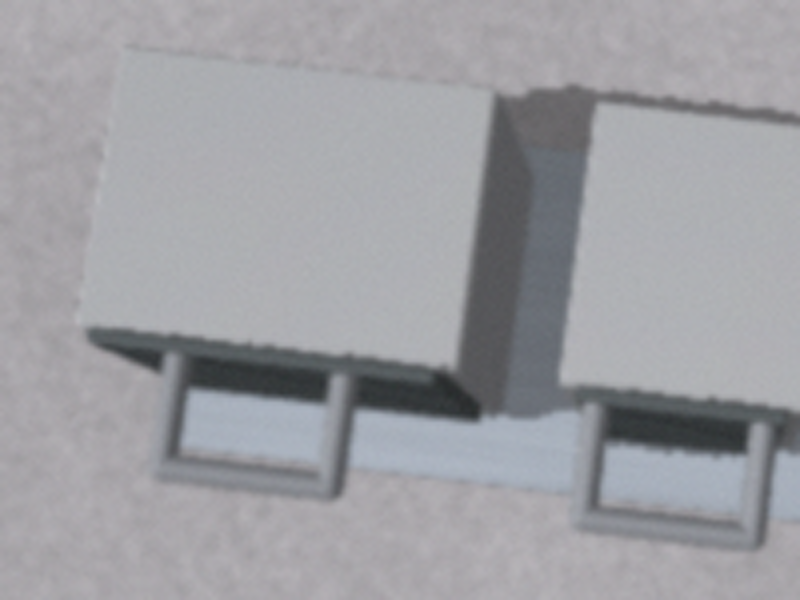

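The zoomed crop shows the bar from (158,467) to (340,490), which is (169.5,256.8) to (215,262.5) in the full image. The panel edge runs from (80,326) to (458,368) in the crop. Next I'll get the yaw and the scene view close-up.

Run:
```python
from h import *
t=snapshot("top");s=snapshot("scene")
f=lambda x,y:(x/4+130-.375,y/4+140-.375)
def ang(a,b):
    A,B=onz(t,f(*a),.146),onz(t,f(*b),.146);d=A-B;print(A,B,np.linalg.norm(d),"yaw of x",np.degrees(np.arctan2(-d[0],d[1])))
ang((80,326),(458,368)); ang((125,46),(492,92)); ang((158,467),(340,490)); ang((565,384),(790,408))
ang((125,46),(80,326)) 
cv2.imwrite("pics/scz.png",cv2.resize(s["image"][180:260,360:490,::-1],None,fx=6,fy=6,interpolation=cv2.INTER_CUBIC))
```

```text
[0.62896955 0.26137634 0.146     ] [0.61180401 0.1259714  0.146     ] 0.13648866172884813 yaw of x -7.2249538588873685
[0.73214635 0.24802559 0.146     ] [0.7127062  0.11400663 0.146     ] 0.135421565779267 yaw of x -8.253488154286854
[0.57800256 0.23227627 0.146     ] [0.56893311 0.16760283 0.146     ] 0.06530627249337798 yaw of x -7.982791771908038
[0.60552056 0.08797444 0.146     ] [0.59578294 0.00810538 0.146     ] 0.08046047265094813 yaw of x -6.951178885775746
[0.73214635 0.24802559 0.146     ] [0.62896955 0.26137634 0.146     ] 0.10403698613338316 yaw of x -97.3729252707077
```

View pics/scz.png

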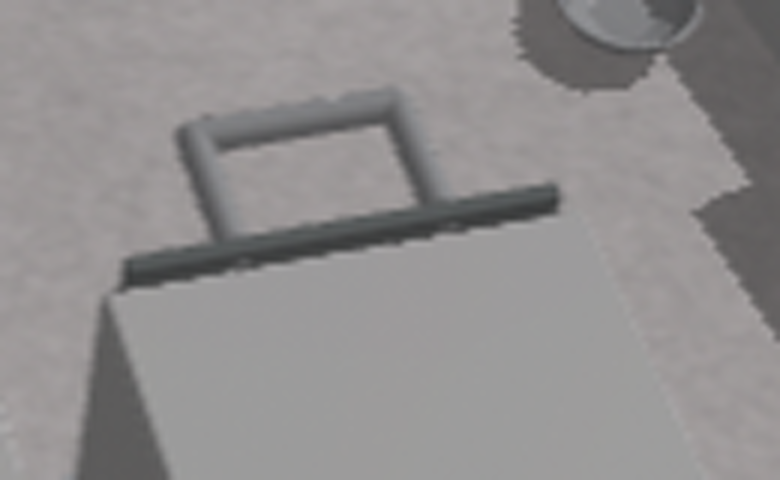

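```bash
cat >> h.py <<'E'
def delta(pos,rpy):
    o=get_obs(); R0=Ro.from_euler("xyz",o["orientation"],degrees=True)
    R1=Ro.from_euler("xyz",rpy,degrees=True)
    print("d mm",np.round(R0.inv().apply(np.array(pos)-o["tool_pos"])*1000,1),"a deg",np.round((R0.inv()*R1).as_rotvec(degrees=True),2))
E
python3 - <<'E'
from h import *
t=snapshot("top");s=snapshot("scene")
a=(191.9,259.2);b=(408.4,199.0)
print(onz(t,a,.146),onz(s,b,.146))
c1,d1=ray(t,a);c2,d2=ray(s,b)
k=np.linalg.lstsq(np.stack([d1,-d2],1),c2-c1,rcond=None)[0];print(c1+k[0]*d1,c2+k[1]*d2)
delta([.574,.201,.227],[180,0,-97.5])
E
```

```text
[0.57353582 0.19982844 0.146     ] [0.57610365 0.20372935 0.146     ]
[0.57376348 0.20053919 0.14323556] [0.5749348  0.20453364 0.14435901]
d mm [ 4.828e+02  3.052e+02 -4.000e-01] a deg [-0.    0.   79.35]
```

```bash
python3 -m inch '[{"dx":60,"dy":38,"az":10,"fingers":60},{"dx":120,"dy":76,"az":20,"fingers":60},{"dx":180,"dy":114,"az":30,"fingers":60},{"dx":240,"dy":152,"az":40,"fingers":60},{"dx":300,"dy":190,"az":50,"fingers":60},{"dx":360,"dy":228,"az":60,"fingers":60},{"dx":420,"dy":265,"az":70,"fingers":60},{"dx":483,"dy":305,"az":79.3,"fingers":60}]'
python3 -m inch '[{"fingers":60},{"fingers":60},{"fingers":60}]'
python3 - <<'E'
from h import *
o=get_obs();print(o["clock"],o["tool_pos"],o["orientation"],o["joint_pos"])
delta([.574,.202,.227],[180,0,-97.5])
s=snapshot("wrist");cv2.imwrite("pics/w1.png",s["image"][:,:,::-1])
print(landmark_of("wide_handle","wrist"),proj(s,[.5745,.202,.146]))
E
```

```text
0.9 [0.21028237 0.6413786  0.22660055] [-1.79998833e+02 -1.55558914e-04 -1.81492294e+01] [ 8.83567119e+01  2.05434577e+01  6.82604670e-01  5.10970667e-04
 -7.01380727e+01 -1.65061149e+01]
d mm [ 4.825e+02  3.042e+02 -4.000e-01] a deg [-0.    0.   79.35]
[] [[-221.41561493 1052.9476756 ]]$[0]: bad value
$[0]: bad value
```

View pics/w1.png

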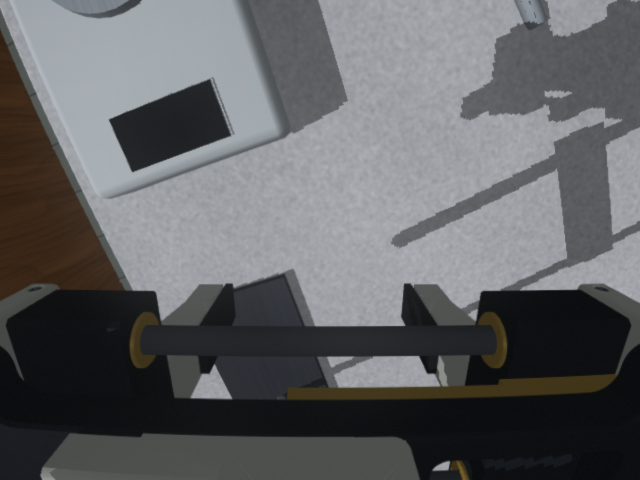

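The rows need every field, so that call was refused and nothing moved. The wrist view shows only the open fingers over the table. Resending with full rows.

```bash
python3 -m inch '[{"ax":0,"ay":0,"az":10,"dx":60,"dy":38,"dz":0,"fingers":60},{"ax":0,"ay":0,"az":20,"dx":120,"dy":76,"dz":0,"fingers":60},{"ax":0,"ay":0,"az":30,"dx":180,"dy":114,"dz":0,"fingers":60},{"ax":0,"ay":0,"az":40,"dx":240,"dy":152,"dz":0,"fingers":60},{"ax":0,"ay":0,"az":50,"dx":300,"dy":190,"dz":0,"fingers":60},{"ax":0,"ay":0,"az":60,"dx":360,"dy":228,"dz":0,"fingers":60},{"ax":0,"ay":0,"az":70,"dx":420,"dy":265,"dz":0,"fingers":60},{"ax":0,"ay":0,"az":79.3,"dx":482.5,"dy":304.5,"dz":0,"fingers":60}]'
python3 - <<'E'
from h import *
o=get_obs();print(o["clock"],o["tool_pos"],o["orientation"],o["joint_pos"])
delta([.574,.202,.227],[180,0,-97.5])
E
```

```text
clock: 2.0
tool_pos: [0.53, 0.2544, 0.227]
orientation: [-180.0, 0.0, -97.7]
force: [0.4, 0.5, 0.6]
opening: 0.06
2.0 [0.5299772  0.254413   0.22701683] [-1.79963023e+02  3.77626699e-02 -9.77478105e+01] [ 4.46891696e+01  1.23544917e+01 -1.06843033e+01  6.83705054e-03
 -6.69087292e+01 -5.24396709e+01]
d mm [ 46.  -50.7   0. ] a deg [-0.04  0.04 -0.25]
```

```bash
python3 -m inch '[{"ax":0,"ay":0,"az":0.2,"dx":23,"dy":-25,"dz":0,"fingers":40},{"ax":0,"ay":0,"az":0.2,"dx":46,"dy":-50,"dz":0,"fingers":24},{"ax":0,"ay":0,"az":0.2,"dx":46,"dy":-50,"dz":0,"fingers":24},{"ax":0,"ay":0,"az":0.2,"dx":46,"dy":-50,"dz":0,"fingers":24}]'
python3 - <<'E'
from h import *
o=get_obs();print(o["clock"],o["tool_pos"],o["orientation"],o["joint_pos"])
delta([.574,.202,.227],[180,0,-97.5])
s=snapshot("wrist");cv2.imwrite("pics/w2.png",s["image"][:,:,::-1])
print(landmark_of("wide_handle","wrist"),proj(s,[.5745,.202,.146]))
E
```

```text
clock: 2.5
tool_pos: [0.5723, 0.204, 0.2265]
orientation: [180.0, 0.0, -97.7]
force: [-0.4, 1.1, -0.5]
opening: 0.0268
2.5 [0.57231477 0.20395702 0.22651052] [ 1.79992389e+02  3.93249557e-03 -9.76815904e+01] [ 3.80113402e+01  1.42597917e+01 -8.22322323e+00 -8.86702379e-03
 -6.75194874e+01 -4.56895396e+01]
d mm [ 1.7 -1.9 -0.5] a deg [ 0.01  0.   -0.18]
[{'position': [316.5, 251.9], 'score': 0.92}] [[313.84406838 249.27348947]]
```

View pics/w2.png

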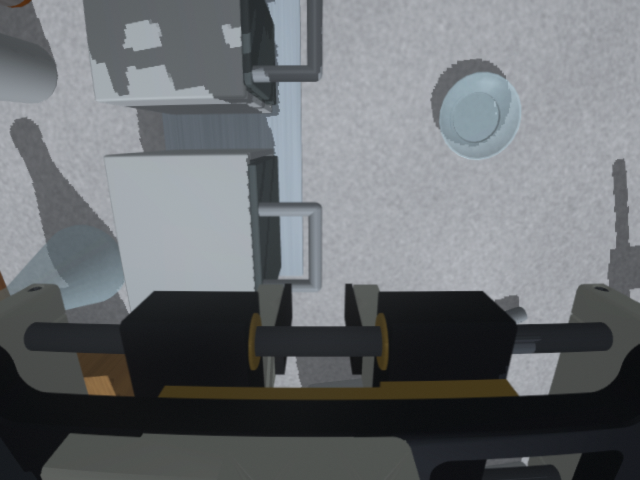

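Run:
```python
from h import *
s=snapshot("wrist");l=landmark_of("wide_handle","wrist")[0]["position"];print(l)
im=s["image"][190:300,230:350,::-1]
cv2.imwrite("pics/w2z.png",cv2.resize(im,None,fx=5,fy=5,interpolation=cv2.INTER_CUBIC))
print(onz(s,l,.146),onz(s,(316.5,247.5),.146))
```

```text
[315.6, 248.5]
[0.57288658 0.20225412 0.146     ] [0.57211724 0.20156747 0.146     ]
```

View pics/w2z.png

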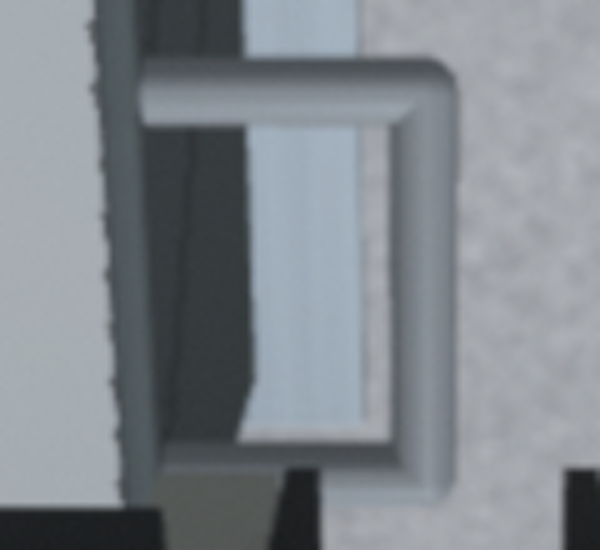

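Measured bar centre is about (0.5725, 0.2015). In the wrist view it sits at column 315, between finger edges 291 and 345. I'll descend part way and check.

```bash
python3 -m inch '[{"ax":0,"ay":0,"az":-0.1,"dx":2.5,"dy":0,"dz":30,"fingers":24},{"ax":0,"ay":0,"az":-0.1,"dx":2.5,"dy":0,"dz":60,"fingers":24},{"ax":0,"ay":0,"az":-0.1,"dx":2.5,"dy":0,"dz":70,"fingers":24},{"ax":0,"ay":0,"az":-0.1,"dx":2.5,"dy":0,"dz":70,"fingers":24},{"ax":0,"ay":0,"az":-0.1,"dx":2.5,"dy":0,"dz":70,"fingers":24}]'
python3 - <<'E'
from h import *
s=snapshot("wrist");print(landmark_of("wide_handle","wrist"))
cv2.imwrite("pics/w3z.png",cv2.resize(s["image"][150:400,180:460,::-1],None,fx=2.4,fy=2.4,interpolation=cv2.INTER_CUBIC))
s=snapshot("scene")
cv2.imwrite("pics/s3z.png",cv2.resize(s["image"][130:260,340:500,::-1],None,fx=4.5,fy=4.5,interpolation=cv2.INTER_CUBIC))
E
```

```text
clock: 3.32
tool_pos: [0.5728, 0.202, 0.1579]
orientation: [-179.9, 0.1, -97.5]
force: [-0.6, -0.4, -0.2]
opening: 0.0238
[{'position': [317.3, 291.6], 'score': 0.62}]
```

View pics/w3z.png

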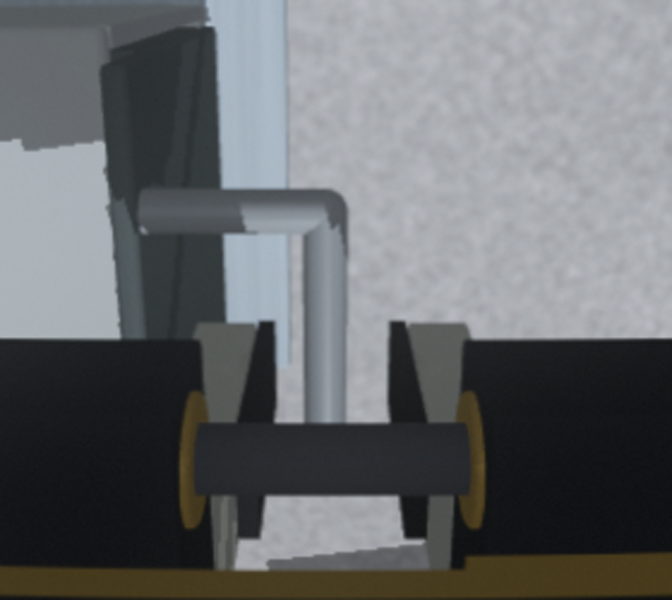

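View pics/s3z.png

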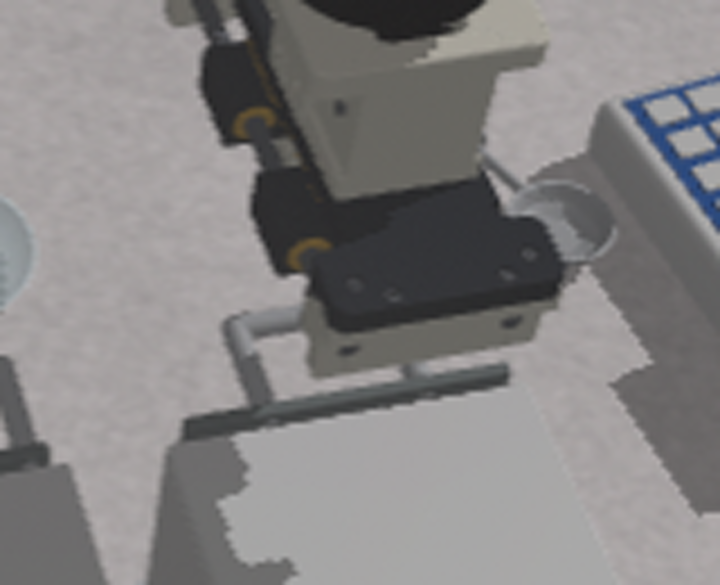

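The fingers straddle the bar in the wrist crop: bar at 326, pads at 275 and 389, panel rim at 143. The panel-side finger clears the rim, so I'll descend 31 mm and close.

```bash
python3 -m inch '[{"ax":0,"ay":0,"az":0,"dx":0,"dy":-1,"dz":10,"fingers":24},{"ax":0,"ay":0,"az":0,"dx":0,"dy":-1,"dz":20,"fingers":24},{"ax":0,"ay":0,"az":0,"dx":0,"dy":-1,"dz":31,"fingers":24},{"ax":0,"ay":0,"az":0,"dx":0,"dy":-1,"dz":31,"fingers":24}]'
python3 -m inch '[{"ax":0,"ay":0,"az":0,"dx":0,"dy":0,"dz":0,"fingers":14},{"ax":0,"ay":0,"az":0,"dx":0,"dy":0,"dz":0,"fingers":10},{"ax":0,"ay":0,"az":0,"dx":0,"dy":0,"dz":0,"fingers":6},{"ax":0,"ay":0,"az":0,"dx":0,"dy":0,"dz":0,"fingers":4},{"ax":0,"ay":0,"az":0,"dx":0,"dy":0,"dz":0,"fingers":4}]'
python3 - <<'E'
import numpy as np
# rows: rotate about pivot, tool frame: y=-hx, z=down(-hz), grasp 19 behind TCP
# pivot rel TCP in tool (y,z): grasp at z=-19; pivot 46 along hx => y=-46; 118 down => z=-19+118=99
p=np.array([-46,99.])
for d in range(4,33,4):
    a=np.radians(d);c,s=np.cos(a),np.sin(a)
    R=np.array([[c,-s],[s,c]])
    print(d,np.round(p-R@p,1))
E
```

```text
clock: 3.98
tool_pos: [0.5724, 0.2008, 0.124]
orientation: [179.9, -0.1, -97.6]
force: [0.2, 0.3, -0.4]
opening: 0.0239
clock: 4.6
tool_pos: [0.5736, 0.2014, 0.1258]
orientation: [-180.0, 0.0, -97.5]
force: [3.7, 1.2, -1.3]
opening: 0.0089
4 [6.8 3.4]
8 [13.3  7.4]
12 [19.6 11.7]
16 [25.5 16.5]
20 [31.1 21.7]
24 [36.3 27.3]
28 [41.1 33.2]
32 [45.5 39.4]
```

Gripped at 8.9 mm on the 10 mm bar. Now I'll tip along the pivot arc.

```bash
python3 -m inch '[{"ax":2,"ay":0,"az":0,"dx":0,"dy":3.4,"dz":1.7,"fingers":4},{"ax":4,"ay":0,"az":0,"dx":0,"dy":6.8,"dz":3.4,"fingers":4},{"ax":6,"ay":0,"az":0,"dx":0,"dy":10.1,"dz":5.4,"fingers":4},{"ax":8,"ay":0,"az":0,"dx":0,"dy":13.3,"dz":7.4,"fingers":4},{"ax":10,"ay":0,"az":0,"dx":0,"dy":16.5,"dz":9.5,"fingers":4},{"ax":12,"ay":0,"az":0,"dx":0,"dy":19.6,"dz":11.7,"fingers":4},{"ax":14,"ay":0,"az":0,"dx":0,"dy":22.6,"dz":14.1,"fingers":4},{"ax":14,"ay":0,"az":0,"dx":0,"dy":22.6,"dz":14.1,"fingers":4}]'
python3 - <<'E'
from h import *
o=get_obs();print(o["force"],o["opening"],o["moment"])
s=snapshot("scene");cv2.imwrite("pics/s4.png",cv2.resize(s["image"][130:290,300:500,::-1],None,fx=3.5,fy=3.5))
E
```

```text
clock: 5.6
tool_pos: [0.55, 0.2046, 0.1106]
orientation: [-166.0, 0.0, -97.5]
force: [7.3, 2.9, -10.0]
opening: 0.0088
[  7.25331245   2.85725603 -10.00861961] 0.008766328246624825 [ 1.19339135 -0.83508363  0.28272875]
```

View pics/s4.png

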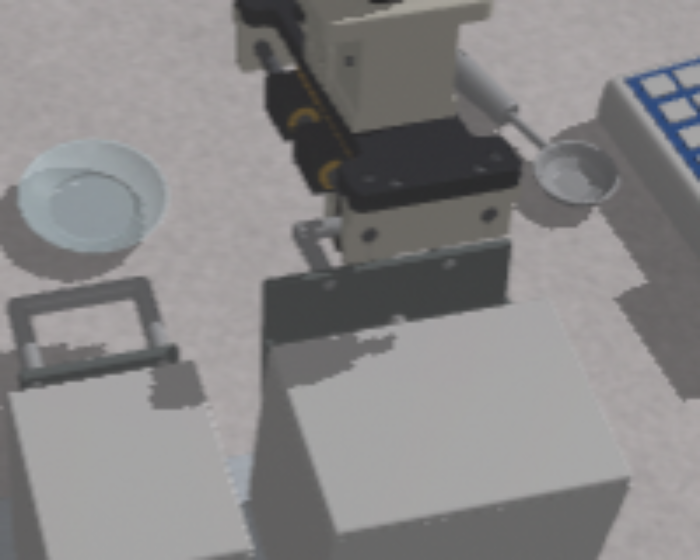

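The crop shows the panel clearly tipped out, the bar held and the narrow bin still shut. Continuing.

```bash
python3 -m inch '[{"ax":2,"ay":0,"az":0,"dx":0,"dy":3.4,"dz":2.2,"fingers":4},{"ax":4,"ay":0,"az":0,"dx":0,"dy":6.8,"dz":4.4,"fingers":4},{"ax":6,"ay":0,"az":0,"dx":0,"dy":10.1,"dz":6.4,"fingers":4},{"ax":8,"ay":0,"az":0,"dx":0,"dy":13.3,"dz":8.4,"fingers":4},{"ax":10,"ay":0,"az":0,"dx":0,"dy":16.5,"dz":10.5,"fingers":4},{"ax":12,"ay":0,"az":0,"dx":0,"dy":19.6,"dz":12.7,"fingers":4},{"ax":14,"ay":0,"az":0,"dx":0,"dy":22.6,"dz":15.1,"fingers":4},{"ax":14,"ay":0,"az":0,"dx":0,"dy":22.6,"dz":15.1,"fingers":4}]'
python3 - <<'E'
from h import *
o=get_obs();print(o["force"],o["opening"],o["moment"])
s=snapshot("scene");cv2.imwrite("pics/s5.png",cv2.resize(s["image"][130:290,300:500,::-1],None,fx=3.5,fy=3.5))
R=Ro.from_euler("xyz",o["orientation"],degrees=True);print("bar",o["tool_pos"]-R.apply([0,0,.019]))
E
```

```text
clock: 6.65
tool_pos: [0.5463, 0.2073, 0.1046]
orientation: [-152.8, -1.1, -98.7]
force: [-12.1, -28.5, 8.9]
opening: 0.009
[-12.0827686  -28.5467799    8.92005587] 0.009019833136334319 [-8.8036457   3.70563943 -4.78384031]
bar [0.53774712 0.20899113 0.12147455]
```

View pics/s5.png

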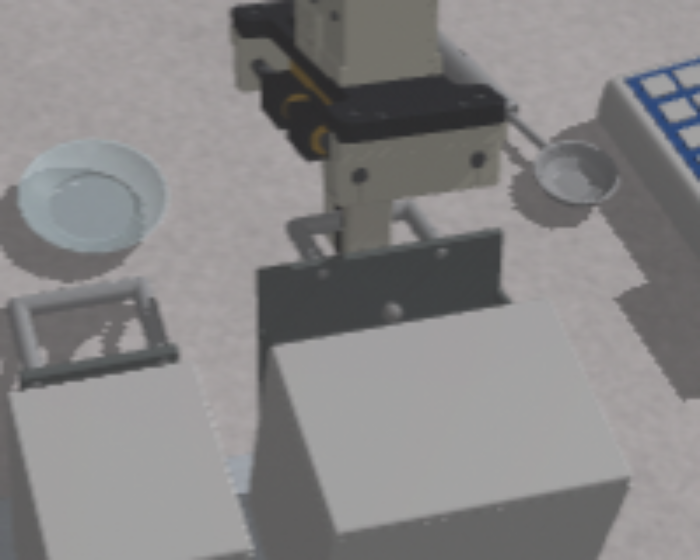

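The position stalled and there is about 30 N sideways at the wrist, so something is off. In the picture the bin is partly out and the fingers are still on the bar. I'll diagnose before moving.

Run:
```python
from h import *
o=get_obs();print(o)
s=snapshot("top");cv2.imwrite("pics/t5.png",s["image"][:,:,::-1])
s=snapshot("scene");cv2.imwrite("pics/s5f.png",s["image"][:,:,::-1])
```

```text
{'clock': 6.7, 'joint_pos': array([  37.43242327,    8.62955337,  -58.27923781,   78.450829  ,
        -20.36694684, -120.25846933]), 'qvel': array([ 0.12835598,  0.06702495,  0.00717595, -0.5068295 ,  0.21297916,
        0.27217825]), 'tau': array([ 12.73367912, -29.5242995 ,  21.18441582,   7.05738142,
         7.66190171,  -0.11749433]), 'tool_pos': array([0.5461474 , 0.20735674, 0.10448885]), 'orientation': array([-152.85657316,   -1.10706968,  -98.73051486]), 'force': array([-11.49075503, -28.27069336,   6.93694686]), 'moment': array([-8.76972325,  3.6097871 , -4.81102304]), 'opening': 0.008765950491666872}
```

View pics/t5.png

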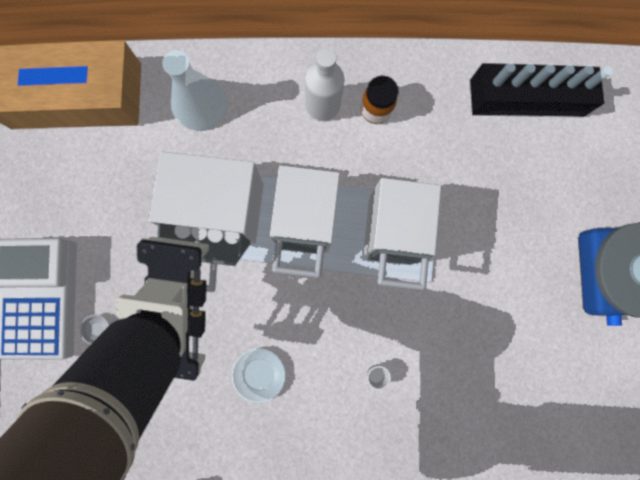

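View pics/s5f.png

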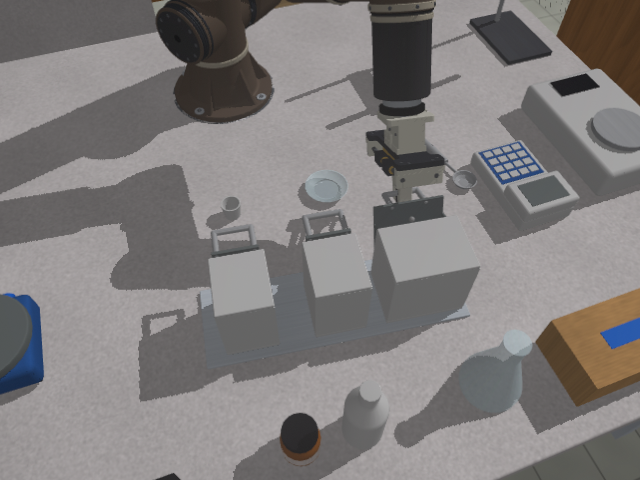

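Cause found: joint 3 is at its limit (-58.28) and the arm can't lean that far back. The bin is partly out, with the caps visible in the top view at (205,235). The bar is round, so I'll loosen the grip and let it turn in the jaws while the tool goes back to a smaller lean.

```bash
python3 -m inch '[{"ax":-1,"ay":0,"az":0,"dx":0,"dy":0,"dz":0,"fingers":14},{"ax":-2,"ay":0,"az":0,"dx":0,"dy":0,"dz":0,"fingers":14}]'
python3 - <<'E'
from h import *
o=get_obs();print(o["joint_pos"],o["force"],o["moment"],o["opening"])
R=Ro.from_euler("xyz",o["orientation"],degrees=True);print("bar",o["tool_pos"]-R.apply([0,0,.019]))
E
```

```text
clock: 7.05
tool_pos: [0.5444, 0.2146, 0.1037]
orientation: [-155.1, -0.7, -98.0]
force: [1.0, 0.4, 0.6]
opening: 0.0138
[  41.54966656    9.07225954  -55.97339015   66.36411027  -20.90370089
 -111.52511979] [1.00727566 0.3839782  0.64826755] [0.25856432 1.28225179 0.00742664] 0.013806550170489543
bar [0.53648721 0.21590554 0.1209196 ]
```

```bash
cat >> h.py <<'E'
def barpose(bar,tilt,yaw=-97.5):
    rpy=[-180+tilt,0,yaw]
    R=Ro.from_euler("xyz",rpy,degrees=True)
    delta(np.array(bar)+R.apply([0,0,.019]),rpy)
E
python3 - <<'E'
from h import *
for t in (20,15,10): barpose([.537,.2065,.121],t)
E
```

```text
d mm [ 9.  -0.   0.7] a deg [-4.85 -0.82 -0.18]
d mm [9.  1.6 0.5] a deg [-9.85 -0.82 -0.21]
d mm [9.  3.2 0.2] a deg [-14.85  -0.81  -0.25]
```

```bash
python3 -m inch '[{"ax":-2.5,"ay":-0.4,"az":-0.1,"dx":4,"dy":0,"dz":0.3,"fingers":14},{"ax":-5,"ay":-0.8,"az":-0.2,"dx":9,"dy":0,"dz":0.6,"fingers":14},{"ax":-7.5,"ay":-0.8,"az":-0.2,"dx":9,"dy":0.8,"dz":0.5,"fingers":14},{"ax":-10,"ay":-0.8,"az":-0.2,"dx":9,"dy":1.6,"dz":0.5,"fingers":14},{"ax":-12.5,"ay":-0.8,"az":-0.2,"dx":9,"dy":2.4,"dz":0.3,"fingers":14},{"ax":-15,"ay":-0.8,"az":-0.2,"dx":9,"dy":3.2,"dz":0.2,"fingers":14},{"ax":-15,"ay":-0.8,"az":-0.2,"dx":9,"dy":3.2,"dz":0.2,"fingers":14}]'
python3 - <<'E'
from h import *
o=get_obs();print(o["joint_pos"],o["force"],o["moment"],o["opening"])
R=Ro.from_euler("xyz",o["orientation"],degrees=True);print("bar",o["tool_pos"]-R.apply([0,0,.019]))
s=snapshot("wrist");cv2.imwrite("pics/w6.png",s["image"][:,:,::-1])
s=snapshot("scene");cv2.imwrite("pics/s6.png",cv2.resize(s["image"][130:290,300:500,::-1],None,fx=3.5,fy=3.5))
E
```

```text
clock: 7.92
tool_pos: [0.5409, 0.2074, 0.1023]
orientation: [-170.1, 0.1, -97.5]
force: [0.0, -0.4, 0.2]
opening: 0.0142
[ 45.28429046  13.48184829 -33.36004455  12.82075784 -37.79314354
 -62.60346704] [ 0.02710242 -0.3716302   0.21490292] [ 0.17480813  0.46775071 -0.0136285 ] 0.014234691883672095
bar [0.53766686 0.20783065 0.12103651]
```

View pics/w6.png

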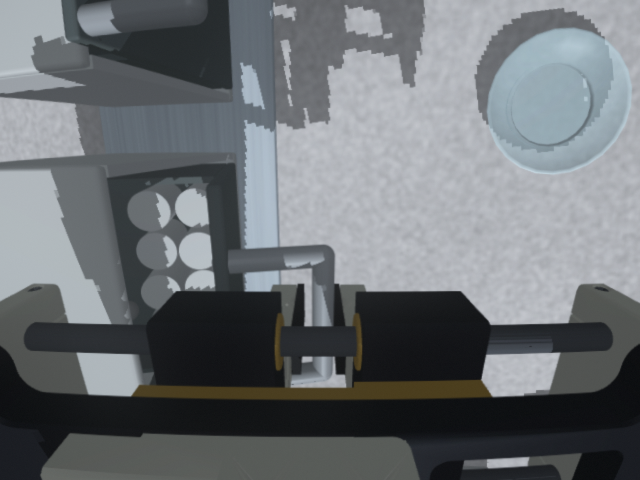

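View pics/s6.png

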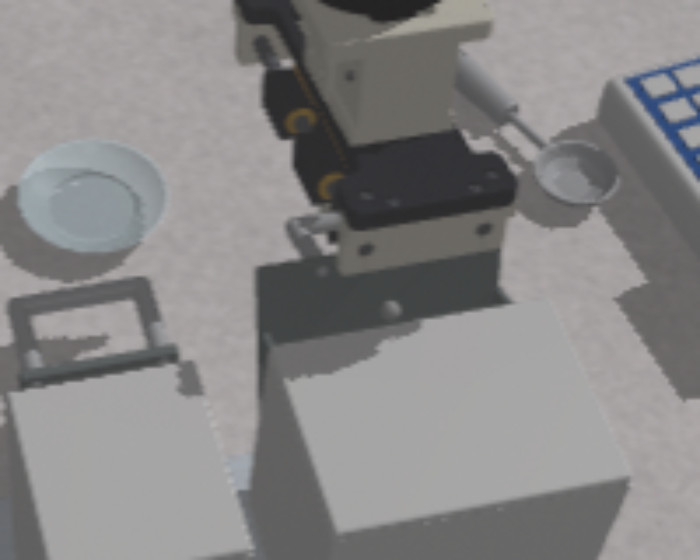

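The bar is in the jaws (wrist view column 318, rows 250–380), forces are near zero and joint 3 is at -33. Now I'll draw the bin to the stop by translating.

```bash
python3 -m inch '[{"ax":0,"ay":0,"az":0,"dx":1,"dy":4,"dz":2,"fingers":14},{"ax":0,"ay":0,"az":0,"dx":1,"dy":8,"dz":4,"fingers":14},{"ax":0,"ay":0,"az":0,"dx":1,"dy":12,"dz":6,"fingers":14},{"ax":0,"ay":0,"az":0,"dx":1,"dy":16,"dz":8.5,"fingers":14},{"ax":0,"ay":0,"az":0,"dx":1,"dy":20,"dz":10.5,"fingers":14},{"ax":0,"ay":0,"az":0,"dx":1,"dy":20,"dz":10.5,"fingers":14}]'
python3 - <<'E'
from h import *
o=get_obs();print(o["joint_pos"],o["force"],o["moment"],o["opening"])
R=Ro.from_euler("xyz",o["orientation"],degrees=True);b=o["tool_pos"]-R.apply([0,0,.019]);print("bar",b,b-[.5736,.2014,.1450])
s=snapshot("wrist");cv2.imwrite("pics/w7.png",s["image"][:,:,::-1])
s=snapshot("scene");cv2.imwrite("pics/s7.png",cv2.resize(s["image"][130:290,300:500,::-1],None,fx=3.5,fy=3.5))
E
```

```text
clock: 8.78
tool_pos: [0.5248, 0.2083, 0.09]
orientation: [-169.9, 0.1, -97.4]
force: [15.0, -9.9, 4.3]
opening: 0.0142
[ 46.73369317  13.06841478 -36.53147824  14.17686347 -35.23710109
 -65.39696101] [14.95789287 -9.94426268  4.33564131] [-3.41075899 -5.0522583  -0.6002196 ] 0.01419659042133703
bar [0.52148348 0.20869586 0.10872055] [-0.05211652  0.00729586 -0.03627945]
```

View pics/w7.png

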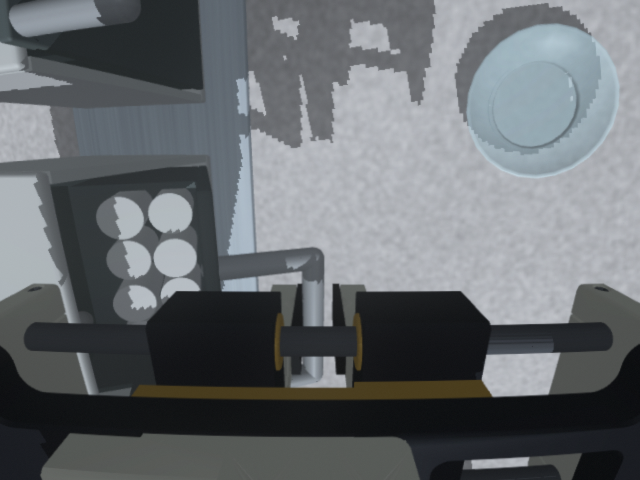

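View pics/s7.png

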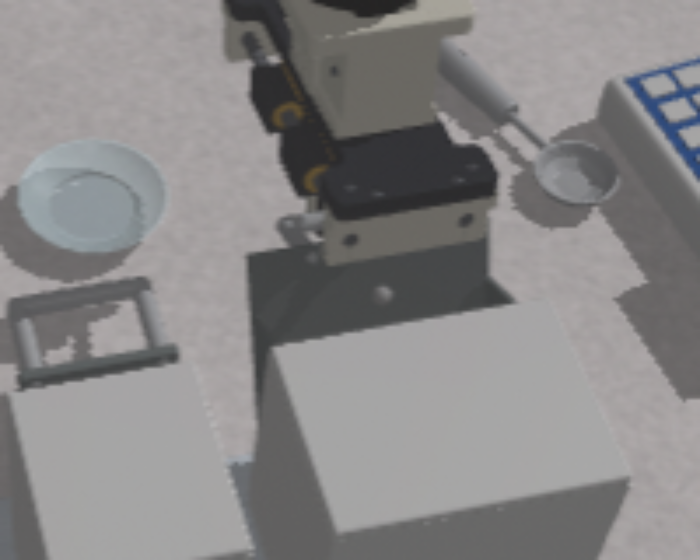

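The bar is 51 mm forward and 36 mm down, with about 15 N of resistance, so it is at the stop. Caps are visible in the wrist view. I'll ease off slightly and hold for a second.

```bash
python3 -m inch '[{"ax":0,"ay":0,"az":0,"dx":0,"dy":-1,"dz":0,"fingers":14},{"ax":0,"ay":0,"az":0,"dx":0,"dy":-1,"dz":0,"fingers":14},{"ax":0,"ay":0,"az":0,"dx":0,"dy":-1,"dz":0,"fingers":14},{"ax":0,"ay":0,"az":0,"dx":0,"dy":-1,"dz":0,"fingers":14},{"ax":0,"ay":0,"az":0,"dx":0,"dy":-1,"dz":0,"fingers":14},{"ax":0,"ay":0,"az":0,"dx":0,"dy":-1,"dz":0,"fingers":14},{"ax":0,"ay":0,"az":0,"dx":0,"dy":-1,"dz":0,"fingers":14},{"ax":0,"ay":0,"az":0,"dx":0,"dy":-1,"dz":0,"fingers":14}]'
python3 - <<'E'
from h import *
o=get_obs();print(o["joint_pos"],o["force"],o["moment"],o["opening"])
s=snapshot("top");cv2.imwrite("pics/t8.png",cv2.resize(s["image"][130:400,60:400,::-1],None,fx=2.2,fy=2.2))
E
```

```text
clock: 9.88
tool_pos: [0.525, 0.2084, 0.0898]
orientation: [-170.0, 0.1, -97.5]
force: [8.8, -7.0, 5.4]
opening: 0.0142
[ 46.68304155  13.12597401 -36.4192588   14.04309566 -35.29717725
 -65.25729685] [ 8.80583971 -7.0133432   5.43321322] [-2.0930747  -2.70250043 -0.38858158] 0.014246617653714964
```

View pics/t8.png

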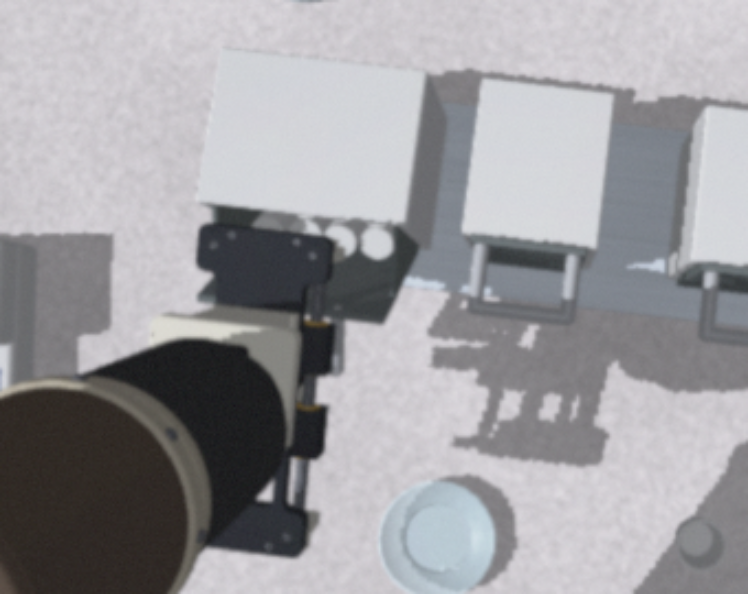

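The top view shows the bin wide open (panel rim at the crop's (330,310)), and the narrow bins shut. The hold is done. Now to work out the return arc at constant tool lean.

Run:
```python
from h import *
h=np.array([np.cos(np.radians(-7.5)),np.sin(np.radians(-7.5)),0])
S=np.array([.5732,.2014,.1455])
for th in (.44,.36,.28,.2,.12,.06,0,-.02):
    b=S-h*(.118*np.sin(th)-.046*(1-np.cos(th))); b[2]-=.118*(1-np.cos(th))+.046*np.sin(th)
    print(th,end=" ");barpose(b+h*.002,10)
```

```text
0.44 d mm [ 0.6 -9.  -4.6] a deg [-0.02  0.09  0.03]
0.36 d mm [  0.6 -17.4 -10.3] a deg [-0.02  0.09  0.03]
0.28 d mm [  0.6 -26.2 -15.3] a deg [-0.02  0.09  0.03]
0.2 d mm [  0.6 -35.4 -19.6] a deg [-0.02  0.09  0.03]
0.12 d mm [  0.6 -44.9 -23.1] a deg [-0.02  0.09  0.03]
0.06 d mm [  0.6 -52.2 -25.3] a deg [-0.02  0.09  0.03]
0 d mm [  0.6 -59.6 -27. ] a deg [-0.02  0.09  0.03]
-0.02 d mm [  0.6 -62.1 -27.5] a deg [-0.02  0.09  0.03]
```

```bash
python3 -m inch '[{"ax":0,"ay":0,"az":0,"dx":0.5,"dy":-4.5,"dz":-2.3,"fingers":14},{"ax":0,"ay":0,"az":0,"dx":0.5,"dy":-9,"dz":-4.6,"fingers":14},{"ax":0,"ay":0,"az":0,"dx":0.5,"dy":-17.4,"dz":-10.3,"fingers":14},{"ax":0,"ay":0,"az":0,"dx":0.5,"dy":-26.2,"dz":-15.3,"fingers":14},{"ax":0,"ay":0,"az":0,"dx":0.5,"dy":-35.4,"dz":-19.6,"fingers":14},{"ax":0,"ay":0,"az":0,"dx":0.5,"dy":-44.9,"dz":-23.1,"fingers":14},{"ax":0,"ay":0,"az":0,"dx":0.5,"dy":-52.2,"dz":-25.3,"fingers":14},{"ax":0,"ay":0,"az":0,"dx":0.5,"dy":-52.2,"dz":-25.3,"fingers":14}]'
python3 - <<'E'
from h import *
o=get_obs();print(o["force"],o["moment"])
delta(np.array([.5732,.2014,.1455])+Ro.from_euler("xyz",[-170,0,-97.5],degrees=True).apply([0,0,.019]),[-170,0,-97.5])
s=snapshot("scene");cv2.imwrite("pics/s9.png",cv2.resize(s["image"][130:290,300:500,::-1],None,fx=3.5,fy=3.5))
E
```

```text
clock: 10.92
tool_pos: [0.5708, 0.202, 0.1226]
orientation: [-170.1, 0.1, -97.5]
force: [-0.2, -0.1, 0.2]
opening: 0.0138
[-0.2478414  -0.09112106  0.20563343] [ 0.12632439  0.45508274 -0.04096365]
d mm [ 0.3 -6.4 -3.2] a deg [0.11 0.07 0.02]
```

View pics/s9.png

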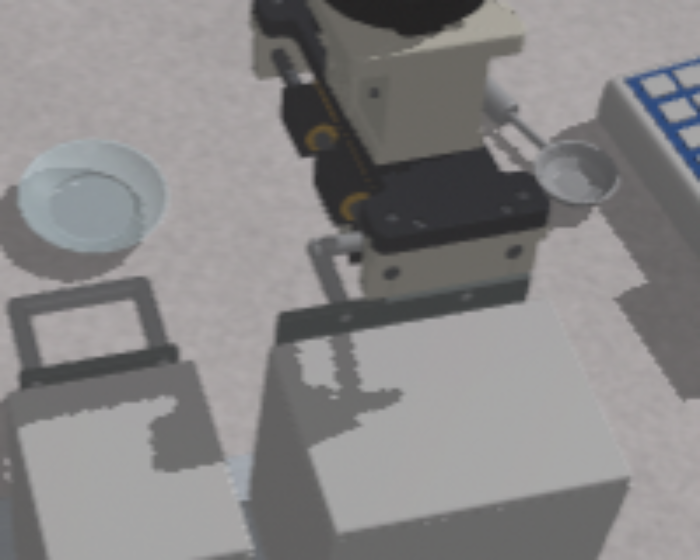

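The crop shows the panel rim still a little open (rim at (300,325), lid edge at (280,345)). Now the final push through the catch.

```bash
python3 -m inch '[{"ax":0,"ay":0,"az":0,"dx":0,"dy":-3,"dz":-1,"fingers":14},{"ax":0,"ay":0,"az":0,"dx":0,"dy":-6,"dz":-2,"fingers":14},{"ax":0,"ay":0,"az":0,"dx":0,"dy":-8.5,"dz":-2.5,"fingers":14},{"ax":0,"ay":0,"az":0,"dx":0,"dy":-8.5,"dz":-2.5,"fingers":14}]'
python3 - <<'E'
from h import *
o=get_obs();print(o["force"],o["moment"])
s=snapshot("scene");cv2.imwrite("pics/s10.png",cv2.resize(s["image"][130:290,300:500,::-1],None,fx=3.5,fy=3.5))
E
```

```text
clock: 11.48
tool_pos: [0.5784, 0.2006, 0.1264]
orientation: [-170.1, 0.0, -97.5]
force: [-0.1, 0.1, -0.3]
opening: 0.014
[-0.06232408  0.14937865 -0.25276232] [0.14316789 0.50253696 0.03918543]
```

View pics/s10.png

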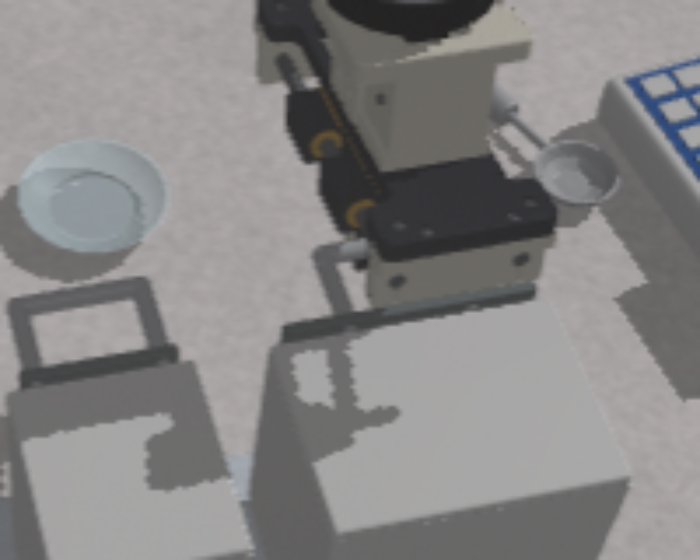

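The bin looks nearly flush but there's no contact force yet, so I'll push on until force shows.

```bash
python3 -m inch '[{"ax":0,"ay":0,"az":0,"dx":0,"dy":-1.5,"dz":0,"fingers":14},{"ax":0,"ay":0,"az":0,"dx":0,"dy":-3,"dz":0.2,"fingers":14},{"ax":0,"ay":0,"az":0,"dx":0,"dy":-3,"dz":0.2,"fingers":14}]'; python3 -m inch '[{"ax":0,"ay":0,"az":0,"dx":0,"dy":-1,"dz":0.2,"fingers":14},{"ax":0,"ay":0,"az":0,"dx":0,"dy":-2,"dz":0.4,"fingers":14},{"ax":0,"ay":0,"az":0,"dx":0,"dy":-2,"dz":0.4,"fingers":14}]'
```

```text
clock: 11.9
tool_pos: [0.5801, 0.2001, 0.1265]
orientation: [-170.2, 0.0, -97.5]
force: [-8.7, 2.3, 3.2]
opening: 0.014
clock: 12.28
tool_pos: [0.5804, 0.2, 0.1264]
orientation: [-170.3, -0.0, -97.5]
force: [-19.2, 4.9, 11.8]
opening: 0.0142
```

Force rose to 20 N with only 0.3 mm of travel, so the bin is hard against its shut stop. Backing off to centre, opening a little, and checking.

```bash
python3 -m inch '[{"ax":0,"ay":0,"az":0,"dx":0,"dy":3,"dz":0,"fingers":14},{"ax":0,"ay":0,"az":0,"dx":0,"dy":6,"dz":0,"fingers":18},{"ax":0,"ay":0,"az":0,"dx":0,"dy":6,"dz":0,"fingers":22},{"ax":0,"ay":0,"az":0,"dx":0,"dy":6,"dz":0,"fingers":22},{"ax":0,"ay":0,"az":0,"dx":0,"dy":6,"dz":0,"fingers":22}]'
python3 - <<'E'
from h import *
s=snapshot("wrist");cv2.imwrite("pics/w11.png",s["image"][:,:,::-1])
s=snapshot("scene");cv2.imwrite("pics/s11.png",cv2.resize(s["image"][130:290,300:500,::-1],None,fx=3.5,fy=3.5))
E
```

```text
clock: 12.9
tool_pos: [0.5772, 0.2006, 0.1254]
orientation: [-170.1, 0.0, -97.5]
force: [-0.2, -0.3, 0.2]
opening: 0.0219
```

View pics/w11.png

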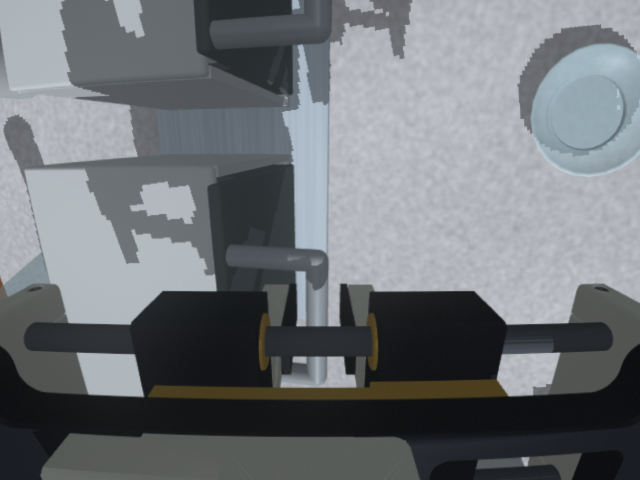

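View pics/s11.png

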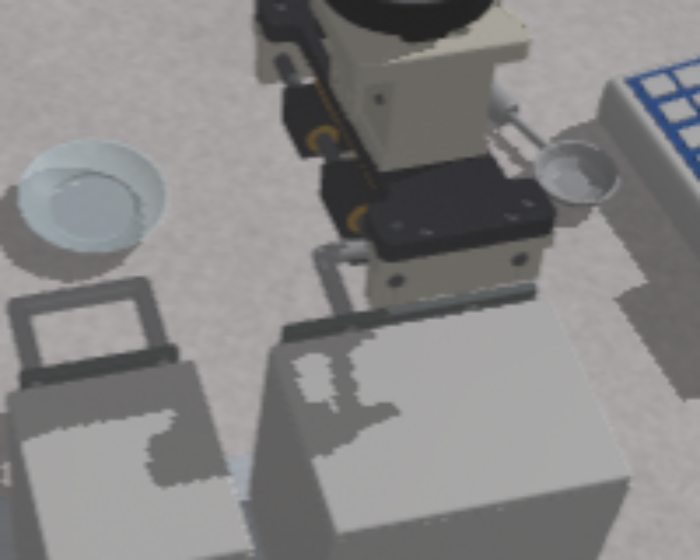

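The bar is free and centred between the pads (column 317, pads at 296 and 341), and the panel is flush. Retracting along the tool axis.

```bash
python3 -m inch '[{"ax":0,"ay":0,"az":0,"dx":0,"dy":0,"dz":-10,"fingers":22},{"ax":0,"ay":0,"az":0,"dx":0,"dy":0,"dz":-20,"fingers":22},{"ax":0,"ay":0,"az":0,"dx":0,"dy":0,"dz":-35,"fingers":22},{"ax":0,"ay":0,"az":0,"dx":0,"dy":0,"dz":-60,"fingers":22},{"ax":0,"ay":0,"az":0,"dx":0,"dy":10,"dz":-90,"fingers":22},{"ax":0,"ay":0,"az":0,"dx":0,"dy":30,"dz":-120,"fingers":22},{"ax":0,"ay":0,"az":0,"dx":0,"dy":30,"dz":-120,"fingers":22},{"ax":0,"ay":0,"az":0,"dx":0,"dy":30,"dz":-120,"fingers":22}]'
python3 - <<'E'
from h import *
o=get_obs();print(o["qvel"].round(2),o["force"])
s=snapshot("scene");cv2.imwrite("pics/s12.png",cv2.resize(s["image"][160:330,200:490,::-1],None,fx=2.7,fy=2.7))
s=snapshot("top");l=landmark_of("wide_handle","top");print(l,onz(s,l[0]["position"],.146) if l else 0)
cv2.imwrite("pics/t12.png",cv2.resize(s["image"][140:300,130:460,::-1],None,fx=2.4,fy=2.4))
E
```

```text
clock: 14.0
tool_pos: [0.5272, 0.2073, 0.2391]
orientation: [-170.1, 0.1, -97.4]
force: [-0.7, -0.3, -0.1]
opening: 0.022
[-0.43  1.43 -0.54 -0.13  0.21 -0.06] [-0.7336719  -0.2881609  -0.05852718]
[{'position': [192.5, 258.3], 'score': 0.76}] [0.57480012 0.19899264 0.146     ]
```

View pics/s12.png

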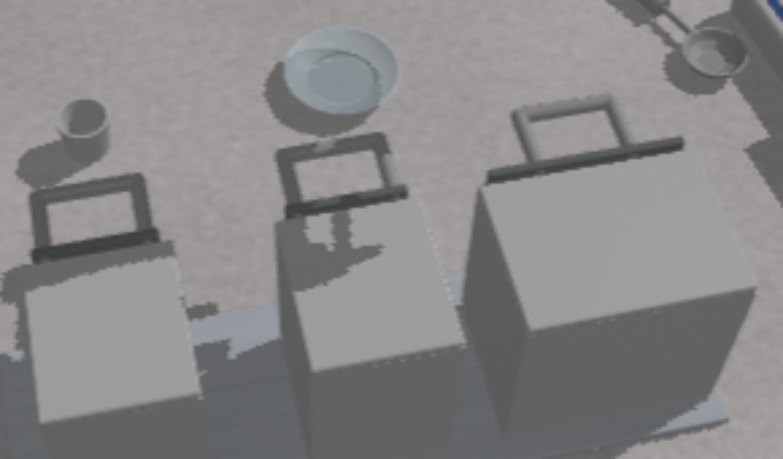

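View pics/t12.png

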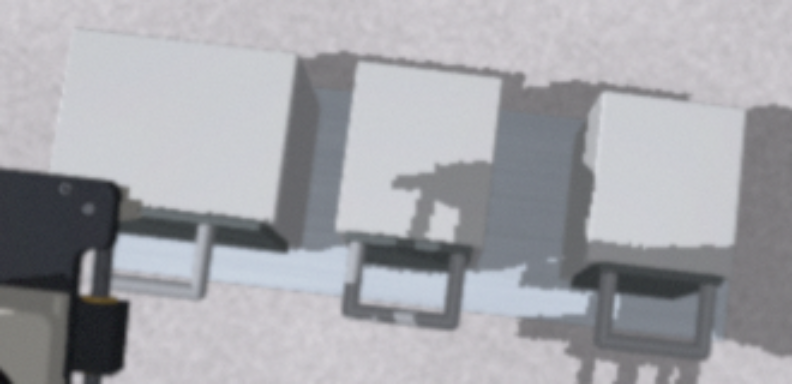

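All three bins look shut. The wide bar's corners in the scene view, (391,201) and (427,197), match the start picture to within a pixel. The gripper is well clear, so I'm handing in.

Run:
```python
from plant import *
print(close_job())
```

```text
the job is handed in; nothing more can be done
None
```

I tipped the wide bin forward to its stop, held it there for about a second, then pushed it back shut and let go. I handed the job in at about 14 s.

- **At the stop:** the bar had come about 51 mm forward and dropped 36 mm, with about 15 N of resistance.
- **Caps in view:** the caps showed in the overhead picture, though the arm and gripper hid part of the bin.
- **Shut again:** I pushed until the force reached about 20 N with almost no travel left. In the last scene picture the wide bar's corners match the start picture to within about a pixel.
- **Final state:** both narrow bins look shut. The gripper is well clear of everything, with wrist force near 0.

**What went wrong:**
- **Refused call:** my first move call left out fields and was refused, so nothing moved.
- **Joint 3 at its limit:** on the first pull, leaning the tool with the bin took joint 3 to its range limit (read as -58.279°, limit -58.28°), with about 32 N at the wrist. I loosened the jaws, reduced the lean and finished the pull by moving the tool straight. I saw no reading past the limit, but it was very close.
- **Small sideways force:** at the stop there was 7–10 N sideways that I did not explain. It was gone once the bin moved back.

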